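Move the decorating row to the other rack in reverse order

ROBOT

A 6-joint arm with a two-finger parallel gripper is mounted at the origin on a cart in front of the work surface, level with it; the furniture and walls round the work are solid. World frame = base frame: x ahead of the robot, y to its left, z up, the work surface at z = 0. Lengths are in m, angles in rad, forces in N, time in s.
With the tool pointing down it reaches from about 0.35 to 0.975 m from the base axis. Payload 4.9 kg.
Tool frame: the origin (TCP) lies midway between the tips of the shut fingers; the grasp point (between the pads) lies 19 mm behind it; z points along the fingers, y is the line along which they close (so a half turn about z gives the same grasp; the last joint's range is limited). The gripper opens to 85 mm and grips with 20 to 120 N. Pads are 22 mm wide; open, the fingers measure 114 mm over their backs; the gripper's body (76 mm by 85 mm) begins 54 mm behind the grasp point. The pads swing forward as they close: fully open they stand 13 mm farther back than shut.
Start: joints at [-1.356, 0.053, 1.613, -0, 1.476, -0.119], TCP at [0.205, -0.59, 0.231] pointing down, gripper open.
Joint ranges: [-3.01, 3.01], [-1.01, 2.22], [0.06, 2.58], [-1.02, 4.17], [0.09, 2.62], [-3.14, 3.14]. Speed limits (rad/s): [2.57, 2.57, 3.14, 3.14, 3.14, 3.14].

INTERFACE

Orientations are given as a rotation vector (axis times angle).
In Python, from station import ctrl gives the robot as it stands.
- The arm moves only by the tool step_arm, never from a script. Its argument "targets" is a list of rows, each an object with "travel": the shift along the world's x, y, z as a fraction of full scale, a list of three; "angular": the turn, a rotation vector about the world's x, y, z as a fraction of full scale, a list of three; "gripper": the opening, from 0 (shut) to 1 (fully open). In form: [{"travel": [x, y, z], "angular": [rx, ry, rz], "gripper": gripper}, ...]. A call has 1 to 10 rows; each row is the pose to reach, as a shift and turn from the pose commanded when the call began; what a row does not reach only later rows make up. Full scale, the value 1, is 0.6 m for a shift and pi/4 rad for a turn. A row lasts 1/10 s, in which the tool goes at most 50 mm and 8.59 degrees, less where a joint would pass 70% of its speed; a pose out of reach is approached as far as the arm can. A call with a number of a shift or a turn outside -1 to 1 is refused whole. A call with a gripper value outside its range is refused whole. The fingers move at their own pace and stop on an object; "squeeze" is the grip in N (left out, the last holds). Time passes only in rows, so rows that repeat a pose let the fingers close. It gives the time, the measured TCP pose, the force, the opening and the grip force at its end, in the units of the state.
- ctrl.get_obs(): the state, without advancing time (a new reading comes with each control period).
- ctrl.get_image(name): name is "scene" or "top" or "wrist"; returns a dict with "img" (420x560x3 uint8, red, green, blue), "fx", "fy", "cx", "cy" (pixels), "rvec" (rotation vector, rad) and "tvec" (3), from world to camera coordinates, as OpenCV has them. Camera axes: x right, y down, z forward; pixel columns grow to the right and rows downward; lengths in m; the calibration is good to about 2 mm. A picture is of the moment at which its call begins. There is no depth.
- ctrl.finish_job(): hands the job in; it is judged then, once.
The state is a dict: "t": time; "q": joint angles; "dq": joint speeds; "effort": joint torques, N m; "tool_pos": TCP position; "tool_rot": TCP orientation; "contact_force": force on the tool from outside, world axes, zero at the start; "wrist_torque": the same for the moment, N m; "opening": finger opening in m; "grip_force": force on a finger pad.
Only numpy, scipy, OpenCV 4.12 (cv2) and the standard library are available. Lean on these libraries where they do the work, as an engineer would, in place of code of your own. Each camera call takes 0.05 s, during which the arm holds its last target. There are 200 camera calls.

TASK

The four decorating things in the full rack stand in order of use, but the colleague at the other rack works from the opposite end. Move all four to the empty rack in reverse order, so that the one farthest left now ends farthest right, the second from the left second from the right, and so on; stand each upright in the middle of its own seat, never tipping one over, and let go.

Things in the scene. Friction and masses are not known exactly. Their poses are not given: they have to be found in the camera images.
- full_rack: holds the row at the start: fixed metal tray rack, 104 x 350 mm, long side left to right (own y, to the left; turned at most 0.25 rad). Origin on the table under its centre. Four seats in a row at y = +127.5, +42.5, -42.5, -127.5 mm, x = 0; seat floor at z = 18 mm; ribs (4 mm wide) between seats and lips round the edge stand 5 mm above the floor. Cork mat in each seat.
- empty_rack: to be filled, empty at start: fixed metal tray rack, 104 x 350 mm, long side left to right (own y, to the left; turned at most 0.25 rad). Origin on the table under its centre. Four seats in a row at y = +127.5, +42.5, -42.5, -127.5 mm, x = 0; seat floor at z = 18 mm; ribs (4 mm wide) between seats and lips round the edge stand 5 mm above the floor. No mats. May be left or right.
- small_pot: loose, closed round pot, the smallest: 38 mm diameter, 40 mm high, straight sides with a dark lid, about 0.1 kg. Origin at the centre of its underside, z up; turned anyhow about z. Grip across its diameter from above.
- middle_pot: loose, closed round pot of middle size: 50 mm diameter, 50 mm high, pale lid, about 0.05 kg. Origin at the centre of its underside, z up; turned anyhow about z.
- large_pot: loose, closed round pot, the largest: lid 64 mm diameter (its top 12 mm), jar 62 mm below it, 62 mm high, about 0.09 kg. Origin on its underside, z up; the pot's round axis stands at x = +3, y = +2 mm in its own frame; turned anyhow about z.
- ring_cutter: loose bright steel ring, open at top and bottom: 46 mm outer diameter, 30 mm high, about 0.04 kg. Origin on its axis at the underside, z up; turned anyhow about z. Grip across its outside diameter. (A wider ring, 60 mm, lies off the racks and is not part of the job.)
- small_pot_mat: fixed square cork mat, 78 x 78 x 3 mm, on the floor of one seat of the full rack; the small pot stands on its middle at the start. Which seat that is differs from run to run. Origin at the centre of its underside. It stays where it is.
- middle_pot_mat: fixed square cork mat, 78 x 78 x 3 mm, on the floor of one seat of the full rack; the middle pot stands on its middle at the start. Which seat that is differs from run to run. Origin at the centre of its underside. It stays where it is.
- large_pot_mat: fixed square cork mat, 78 x 78 x 3 mm, on the floor of one seat of the full rack; the large pot stands on its middle at the start. Which seat that is differs from run to run. Origin at the centre of its underside. It stays where it is.
- ring_cutter_mat: fixed square cork mat, 78 x 78 x 3 mm, on the floor of one seat of the full rack; the ring cutter stands on its middle at the start. Which seat that is differs from run to run. Origin at the centre of its underside. It stays where it is.
Mind the look-alikes: they are no part of the job. What is shaped like the small_pot but pink is not meant.

How it is judged:
At the end, for the whole second after the job is handed in: each of the four things stands upright (0.1 rad) and at rest on the floor (5 mm) of its own seat in the formerly empty rack, its origin within 15 mm of the seat centre along and across the rack, in the reverse of the starting order, which the mats still show: leftmost has become rightmost (((y of small_pot_mat in the frame of full_rack between 0.1075 and 0.1475 m and y of small_pot in the frame of empty_rack between -0.1425 and -0.1125 m) or (y of small_pot_mat in the frame of full_rack between 0.0225 and 0.0625 m and y of small_pot in the frame of empty_rack between -0.0575 and -0.0275 m) or (y of small_pot_mat in the frame of full_rack between -0.0625 and -0.0225 m and y of small_pot in the frame of empty_rack between 0.0275 and 0.0575 m) or (y of small_pot_mat in the frame of full_rack between -0.1475 and -0.1075 m and y of small_pot in the frame of empty_rack between 0.1125 and 0.1425 m)) and x of small_pot in the frame of empty_rack between -0.015 and 0.015 m and z of small_pot in the frame of empty_rack between 0.013 and 0.023 m and angle between each of small_pot, middle_pot, large_pot, ring_cutter's own z axis and vertical below 0.1 rad and linear speed of each of small_pot, middle_pot, large_pot, ring_cutter below 0.02 m/s and angular speed of each of small_pot, middle_pot, large_pot, ring_cutter below 0.3 rad/s and ((y of middle_pot_mat in the frame of full_rack between 0.1075 and 0.1475 m and y of middle_pot in the frame of empty_rack between -0.1425 and -0.1125 m) or (y of middle_pot_mat in the frame of full_rack between 0.0225 and 0.0625 m and y of middle_pot in the frame of empty_rack between -0.0575 and -0.0275 m) or (y of middle_pot_mat in the frame of full_rack between -0.0625 and -0.0225 m and y of middle_pot in the frame of empty_rack between 0.0275 and 0.0575 m) or (y of middle_pot_mat in the frame of full_rack between -0.1475 and -0.1075 m and y of middle_pot in the frame of empty_rack between 0.1125 and 0.1425 m)) and x of middle_pot in the frame of empty_rack between -0.015 and 0.015 m and z of middle_pot in the frame of empty_rack between 0.013 and 0.023 m and ((y of large_pot_mat in the frame of full_rack between 0.1075 and 0.1475 m and y of large_pot in the frame of empty_rack between -0.1425 and -0.1125 m) or (y of large_pot_mat in the frame of full_rack between 0.0225 and 0.0625 m and y of large_pot in the frame of empty_rack between -0.0575 and -0.0275 m) or (y of large_pot_mat in the frame of full_rack between -0.0625 and -0.0225 m and y of large_pot in the frame of empty_rack between 0.0275 and 0.0575 m) or (y of large_pot_mat in the frame of full_rack between -0.1475 and -0.1075 m and y of large_pot in the frame of empty_rack between 0.1125 and 0.1425 m)) and x of large_pot in the frame of empty_rack between -0.015 and 0.015 m and z of large_pot in the frame of empty_rack between 0.013 and 0.023 m and ((y of ring_cutter_mat in the frame of full_rack between 0.1075 and 0.1475 m and y of ring_cutter in the frame of empty_rack between -0.1425 and -0.1125 m) or (y of ring_cutter_mat in the frame of full_rack between 0.0225 and 0.0625 m and y of ring_cutter in the frame of empty_rack between -0.0575 and -0.0275 m) or (y of ring_cutter_mat in the frame of full_rack between -0.0625 and -0.0225 m and y of ring_cutter in the frame of empty_rack between 0.0275 and 0.0575 m) or (y of ring_cutter_mat in the frame of full_rack between -0.1475 and -0.1075 m and y of ring_cutter in the frame of empty_rack between 0.1125 and 0.1425 m)) and x of ring_cutter in the frame of empty_rack between -0.015 and 0.015 m and z of ring_cutter in the frame of empty_rack between 0.013 and 0.023 m); the robot touches nothing.
It fails at once if one of the four things is tipped over (more than 0.8 rad) (angle between any of small_pot, middle_pot, large_pot, ring_cutter's own z axis and vertical above 0.8 rad).
It also fails if it takes over 120 s, if anything falls off the work surface, if the arm or the gripper's body presses on something with over 40 N, if the wrist force passes 120 N, or if a joint passes its speed limit or range.

## Working session

There is one attempt and no reset: what is moved stays moved. The work goes in short steps, Python scripts to look and compute and a tool call to move; the robot and the scene stay as the last step left them, time stands still between calls to the robot, and variables do not carry over. Pictures are saved under pics/ and viewed, at most 14 in all, crops included, and the job is handed in when it is done.

Besides the shell and the picture viewer there is one more tool, called after "Call:" by a JSON object that holds its "name" and its "arguments". step_arm: Moves the arm, as the interface text tells. Its arguments: {"type":"object","properties":{"targets":{"type":"array"},"squeeze":{"type":"number"}},"required":["targets"]}

```bash
mkdir -p pics; cat > h.py <<'E'
import sys; sys.path.insert(0,'.')
import numpy as np, cv2
from station import ctrl
def snap(name,f):
    d=ctrl.get_image(name); np.save('pics/'+f+'.npy',d,allow_pickle=True)
    cv2.imwrite('pics/'+f+'.png',d['img'][:,:,::-1]); return d
def load(f): return np.load('pics/'+f+'.npy',allow_pickle=True).item()
def K(d): return np.array([[d['fx'],0,d['cx']],[0,d['fy'],d['cy']],[0,0,1.]])
def ray(d,uv,z):
    R=cv2.Rodrigues(np.array(d['rvec'],float))[0]; t=np.array(d['tvec'],float).ravel()
    c=-R.T@t; v=R.T@np.linalg.inv(K(d))@np.array([uv[0],uv[1],1.]); return c+v*(z-c[2])/v[2]
def proj(d,P): return cv2.projectPoints(np.array(P,float).reshape(-1,3),np.array(d['rvec'],float),np.array(d['tvec'],float),K(d),None)[0].reshape(-1,2)
def crop(f,x,y,w,h,s,out):
    im=cv2.imread('pics/'+f+'.png')[y:y+h,x:x+w]; cv2.imwrite('pics/'+out+'.png',cv2.resize(im,None,fx=s,fy=s,interpolation=cv2.INTER_CUBIC))
E
python3 - <<'E'
from h import *
a=snap('top','top0'); b=snap('scene','scene0')
cv2.imwrite('pics/both.png',cv2.resize(np.hstack([a['img'],b['img']])[:,:,::-1],(800,300)))
for d in(a,b):
    R=cv2.Rodrigues(np.array(d['rvec'],float))[0];print(-R.T@np.array(d['tvec']).ravel(),R[2],d['fx'])
o=ctrl.get_obs();print(o)
E
```

```text
[ 0.31762823 -0.02217309  1.58210644] [ 0.04472076  0.00617346 -0.99898045] 544.7879450130587
[-0.54571764 -0.86705803  0.90960786] [ 0.61267867  0.54725452 -0.57020816] 500.5500021976419
{'t': 0.1, 'q': array([-1.35601614e+00,  5.32985452e-02,  1.61416968e+00,  2.92982451e-05,
        1.47604753e+00, -1.18988908e-01]), 'dq': array([ 0.00168831, -0.00208406, -0.00163992, -0.00124513, -0.00044453,
        0.00024819]), 'effort': array([ 3.43537786e-04, -3.94895411e+01, -3.71366143e+01, -1.57800787e-04,
        3.75821226e-03, -5.53800579e-07]), 'tool_pos': array([ 0.20464395, -0.58993185,  0.23017345]), 'tool_rot': array([-3.09605185e+00, -5.21529420e-01,  9.88089936e-05]), 'contact_force': array([-0.5569043 , -0.57806535,  0.30411184]), 'wrist_torque': array([-0.02484677,  0.00606805,  0.05603867]), 'grip_force': 0.0, 'opening': 0.08523904572333037}
```

View pics/top0.png

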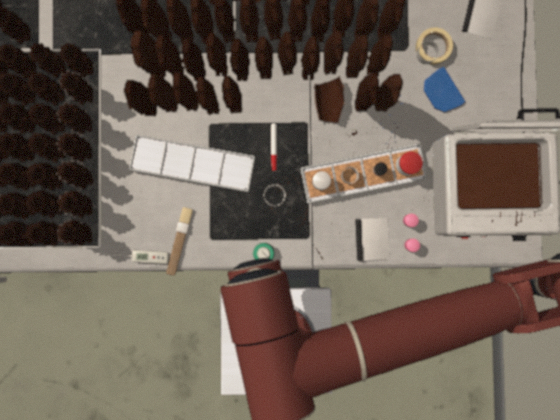

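View pics/scene0.png

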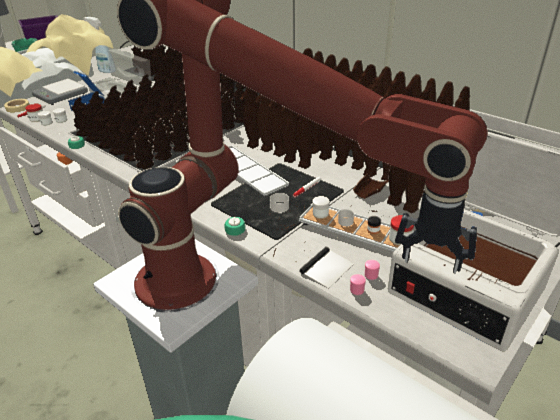

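The top view (up = +x, left = +y) shows the empty rack at about (193,164) and the full rack at about (363,174). In the full rack, left to right, are a pale lid (321,180), a ring (350,177), a dark lid (380,169) and a red lid (410,162). The look-alikes are two pink pots at (411,220) and (413,245), a wide ring on the dark board at (274,195), a green-topped item at (263,252), and items on the far left. Next I confirm this in enlarged crops.

```bash
python3 - <<'E'
from h import *
crop('top0',298,140,132,66,6,'cF'); crop('top0',128,130,132,66,6,'cE')
a=load('top0')
for n,uv,z in [('mid',(321,180),.071),('ring',(350,177),.051),('small',(380,169),.061),('large',(410,162),.083),('E',(193,164),.02),('F',(363,174),.02)]: print(n,ray(a,uv,z).round(3))
E
```

```text
mid [ 0.456 -0.133  0.071]
ring [ 0.466 -0.217  0.051]
small [ 0.486 -0.3    0.061]
large [ 0.502 -0.379  0.083]
E [0.512 0.231 0.02 ]
F [ 0.477 -0.258  0.02 ]
```

View pics/cF.png

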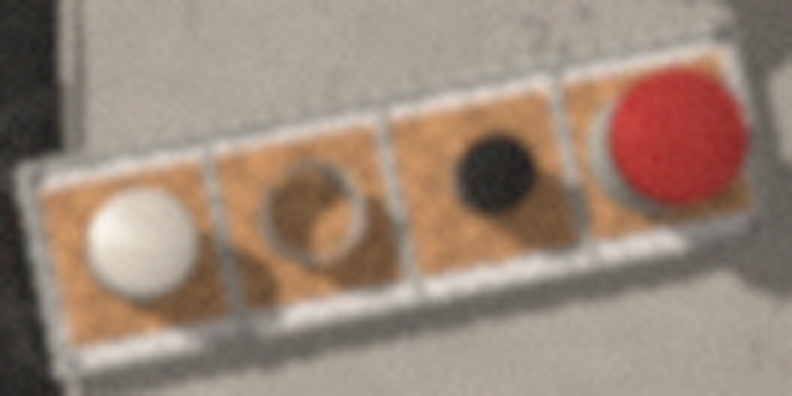

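View pics/cE.png

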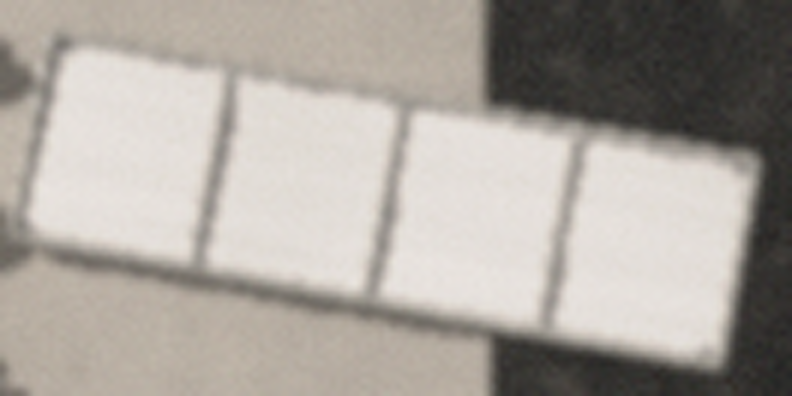

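Confirmed: left to right they are the middle pot (white lid, crop 142,242), the ring (313,212), the small pot (black lid, 496,173) and the large pot (red lid, 679,137). The ring looks smaller than the 60 mm one lying on the dark board. The empty rack's ribs run through about (216,167), (390,198) and (565,230) in its crop.

```bash
python3 - <<'E'
from h import *
from scipy.optimize import least_squares
a=load('top0')
def up(p,x0,y0): return ((p[0]+.5)/6-.5+x0,(p[1]+.5)/6-.5+y0)
def W(p,l): 
    c,s=np.cos(p[2]),np.sin(p[2]); l=np.array(l); return np.c_[p[0]+c*l[:,0]-s*l[:,1],p[1]+s*l[:,0]+c*l[:,1],l[:,2]]
ys=[.085,0,-.085]
def fit(pts,loc,p0):
    f=lambda p:(proj(a,W(p,loc))-pts).ravel()
    r=least_squares(f,p0,loss='soft_l1',f_scale=.5); print('pose',r.x.round(4),'res px',np.abs(r.fun).round(1)); return r.x
corn=[(.052,.175,.023),(.052,-.175,.023),(-.052,-.175,.023),(-.052,.175,.023)]
mid=[(0,y,.023) for y in ys]
E=fit(np.array([up(q,128,130) for q in [(58,40),(762,155),(728,366),(22,242),(216,167),(390,198),(565,230)]]),corn+mid,[.51,.23,-.15])
F=fit(np.array([up(q,298,140) for q in [(20,165),(735,40),(62,375),(221,238),(399,206),(570,163)]]),[corn[0],corn[1],corn[3]]+mid,[.477,-.258,.15])
np.save('racks.npy',[E,F])
for f,x0,y0,p in(('cE',128,130,E),('cF',298,140,F)):
    im=cv2.imread(f'pics/{f}.png')
    P=lambda L:((proj(a,W(p,L))-[x0,y0]+.5)*6-.5).round().astype(int)
    cv2.polylines(im,[P(corn)],True,(0,0,255),1)
    for y in ys: q=P([(.05,y,.023),(-.05,y,.023)]); cv2.line(im,tuple(map(int,q[0])),tuple(map(int,q[1])),(0,255,0),1)
    if f=='cF':
        for y,r,h in((.1275,.025,.071),(.0425,.023,.051),(-.0425,.019,.061),(-.1275,.032,.083)):
            th=np.linspace(0,6.28,40); cv2.polylines(im,[P(np.c_[r*np.cos(th),y+r*np.sin(th),h+0*th])],True,(255,0,0),1)
    cv2.imwrite(f'pics/{f}o.png',im)
cv2.imwrite('pics/ov.png',np.vstack([cv2.imread('pics/cEo.png')[:,:],cv2.imread('pics/cFo.png')])[:,:][:792])
im=cv2.imread('pics/ov.png'); cv2.imwrite('pics/ov.png',cv2.resize(im,(594,594)))
for n,q,z,y in [('mid',(142,242),.071,.1275),('ring',(313,212),.051,.0425),('small',(496,173),.061,-.0425),('large',(679,137),.083,-.1275)]:
    print(n,ray(a,up(q,298,140),z).round(4),'seat',W(F,[(0,y,z)])[0].round(4))
print('Eseats',[W(E,[(0,y,0)])[0,:2].round(4) for y in(.1275,.0425,-.0425,-.1275)])
E
```

```text
pose [ 0.515   0.2314 -0.1842] res px [0.9 1.5 1.1 0.1 0.5 0.3 1.6 0.1 0.1 0.3 0.1 0.1 0.  0.2]
pose [ 0.477  -0.2602  0.1683] res px [0.3 0.1 0.3 1.1 0.8 0.4 0.3 0.1 0.2 0.1 0.4 1.8]
mid [ 0.4564 -0.1342  0.071 ] seat [ 0.4556 -0.1345  0.071 ]
ring [ 0.4714 -0.2161  0.051 ] seat [ 0.4698 -0.2183  0.051 ]
small [ 0.4877 -0.3005  0.061 ] seat [ 0.4841 -0.3021  0.061 ]
large [ 0.5008 -0.3809  0.083 ] seat [ 0.4983 -0.3859  0.083 ]
Eseats [array([0.5384, 0.3567]), array([0.5228, 0.2732]), array([0.5072, 0.1896]), array([0.4916, 0.106 ])]
```

View pics/ov.png

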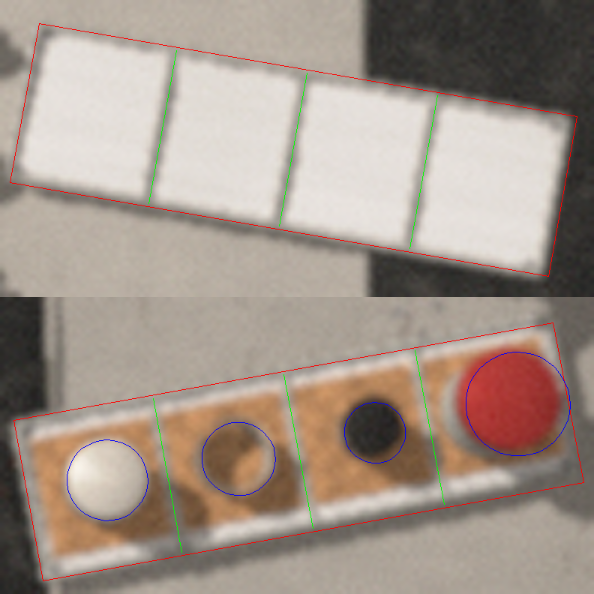

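Call:
{"name": "step_arm", "arguments": {"targets": [{"travel": [0.08, 0.12, 0.03], "angular": [0, 0, 0.15], "gripper": 1}, {"travel": [0.15, 0.24, 0.03], "angular": [0, 0, 0.3], "gripper": 1}, {"travel": [0.22, 0.36, 0.03], "angular": [0, 0, 0.45], "gripper": 1}, {"travel": [0.29, 0.48, 0.03], "angular": [0, 0, 0.6], "gripper": 1}, {"travel": [0.36, 0.6, 0.03], "angular": [0, 0, 0.75], "gripper": 1}, {"travel": [0.4, 0.7, 0.03], "angular": [0, 0, 0.9], "gripper": 1}, {"travel": [0.42, 0.76, 0.03], "angular": [0, 0, 1], "gripper": 1}, {"travel": [0.42, 0.76, 0.03], "angular": [0, 0, 1], "gripper": 1}, {"travel": [0.42, 0.76, 0.03], "angular": [0, 0, 1], "gripper": 1}, {"travel": [0.42, 0.76, 0.03], "angular": [0, 0, 1], "gripper": 1}]}}

```text
t: 1.1
tool_pos: [0.4469, -0.1527, 0.2489]
tool_rot: [2.663, 1.667, 0.0]
contact_force: [0.8, -0.7, -0.0]
opening: 0.0855
grip_force: 0.0
```

Call:
{"name": "step_arm", "arguments": {"targets": [{"travel": [0, 0, 0], "angular": [0, 0, 0.18], "gripper": 1}, {"travel": [0, 0, 0], "angular": [0, 0, 0.36], "gripper": 1}, {"travel": [0, 0, 0], "angular": [0, 0, 0.54], "gripper": 1}, {"travel": [0, 0, 0], "angular": [0, 0, 0.7], "gripper": 1}, {"travel": [0, 0, 0], "angular": [0, 0, 0.79], "gripper": 1}, {"travel": [0, 0, 0], "angular": [0, 0, 0.79], "gripper": 1}, {"travel": [0, 0, 0], "angular": [0, 0, 0.79], "gripper": 1}, {"travel": [0, 0, 0], "angular": [0, 0, 0.79], "gripper": 1}]}}

```text
t: 1.9
tool_pos: [0.4466, -0.1548, 0.249]
tool_rot: [-2.027, -2.4, 0.0]
contact_force: [-0.3, 0.3, -0.5]
opening: 0.0854
grip_force: 0.0
```

```bash
cat >> h.py <<'E'
from scipy.spatial.transform import Rotation as Ro
def st(tgt=None):
    o=ctrl.get_obs(); p=np.array(o['tool_pos']); y=Ro.from_rotvec(o['tool_rot']).as_matrix()[:,1]
    print('t',round(o['t'],2),'tcp',p.round(4),'yaw',np.degrees(np.arctan2(y[1],y[0])).round(1),'open',round(o['opening'],4),'grip',o['grip_force'],'F',np.round(o['contact_force'],1),'q',np.round(o['q'],2))
    if tgt is not None: print('frac',((np.array(tgt)-p)/.6).round(4))
    return o
E
python3 - <<'E'
from h import *
d=snap('wrist','w1'); st()
im=d['img'][:,:,::-1].copy()
th=np.linspace(0,6.28,40)
for c,r,h in(((.4564,-.1342),.025,.071),((.4714,-.2161),.023,.051)):
    cv2.polylines(im,[proj(d,np.c_[c[0]+r*np.cos(th),c[1]+r*np.sin(th),h+0*th]).round().astype(int)],True,(255,0,0),1)
cv2.imwrite('pics/w1o.png',im)
E
```

```text
t 1.95 tcp [ 0.4466 -0.1548  0.249 ] yaw 9.6 open 0.0853 grip 0.0 F [ 0.5 -0.3 -0.2] q [-0.49 -0.34  1.93  0.    1.54 -0.66]
```

View pics/w1o.png

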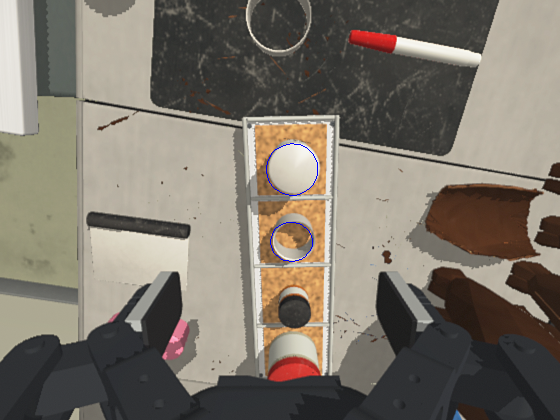

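The wrist view agrees with the top-view measurement to about 1 px: the pale lid is at (292,169) and the ring's top at (292,241). I go down on the middle pot.

Call:
{"name": "step_arm", "arguments": {"targets": [{"travel": [0.0163, 0.0343, 0], "angular": [0, 0, 0], "gripper": 1}, {"travel": [0.0163, 0.0343, -0.07], "angular": [0, 0, 0], "gripper": 1}, {"travel": [0.0163, 0.0343, -0.14], "angular": [0, 0, 0], "gripper": 1}, {"travel": [0.0163, 0.0343, -0.2], "angular": [0, 0, 0], "gripper": 1}, {"travel": [0.0163, 0.0343, -0.26], "angular": [0, 0, 0], "gripper": 1}, {"travel": [0.0163, 0.0343, -0.31], "angular": [0, 0, 0], "gripper": 1}, {"travel": [0.0163, 0.0343, -0.34], "angular": [0, 0, 0], "gripper": 1}, {"travel": [0.0163, 0.0343, -0.365], "angular": [0, 0, 0], "gripper": 1}, {"travel": [0.0163, 0.0343, -0.365], "angular": [0, 0, 0], "gripper": 1}]}}

```text
t: 2.85
tool_pos: [0.4545, -0.1333, 0.0277]
tool_rot: [-2.024, -2.396, 0.002]
contact_force: [-0.2, 0.4, 0.5]
opening: 0.0854
grip_force: 0.0
```

Call:
{"name": "step_arm", "arguments": {"targets": [{"travel": [0, 0, 0], "angular": [0, 0, 0], "gripper": 0.7}, {"travel": [0, 0, 0], "angular": [0, 0, 0], "gripper": 0.6}, {"travel": [0, 0, 0], "angular": [0, 0, 0], "gripper": 0.55}, {"travel": [0, 0, 0], "angular": [0, 0, 0], "gripper": 0.5}, {"travel": [0, 0, 0], "angular": [0, 0, 0], "gripper": 0.3}, {"travel": [0, 0, 0], "angular": [0, 0, 0], "gripper": 0.3}, {"travel": [0, 0, 0], "angular": [0, 0, 0], "gripper": 0.3}, {"travel": [0, 0, 0], "angular": [0, 0, 0], "gripper": 0.3}], "squeeze": 40}}

```text
t: 3.65
tool_pos: [0.4576, -0.1348, 0.0318]
tool_rot: [2.025, 2.399, 0.001]
contact_force: [-1.3, -0.1, 5.8]
opening: 0.0492
grip_force: 41.2
```

Call:
{"name": "step_arm", "arguments": {"targets": [{"travel": [0, 0, 0.02], "angular": [0, 0, 0], "gripper": 0.3}, {"travel": [0, 0, 0.05], "angular": [0, 0, 0], "gripper": 0.3}, {"travel": [0, 0, 0.1], "angular": [0, 0, 0], "gripper": 0.3}, {"travel": [0, 0, 0.15], "angular": [0, 0, 0], "gripper": 0.3}, {"travel": [0, 0, 0.18], "angular": [0, 0, 0], "gripper": 0.3}, {"travel": [0, 0, 0.2], "angular": [0, 0, 0], "gripper": 0.3}, {"travel": [0, 0, 0.2], "angular": [0, 0, 0], "gripper": 0.3}]}}

```text
t: 4.35
tool_pos: [0.4574, -0.1346, 0.1523]
tool_rot: [2.024, 2.398, 0.002]
contact_force: [-0.3, -0.8, -0.1]
opening: 0.0486
grip_force: 41.4
```

```bash
python3 - <<'E'
from h import *
E,F=np.load('racks.npy'); print(E,F)
st([.4916,.106,.15])
E
```

```text
[ 0.51499952  0.23137459 -0.1842215 ] [ 0.47695143 -0.2602424   0.16832524]
t 4.35 tcp [ 0.4574 -0.1346  0.1523] yaw 9.7 open 0.0486 grip 41.42263948917389 F [-0.3 -0.8 -0.1] q [-0.44 -0.25  2.03  0.    1.36 -0.61]
frac [ 0.057   0.401  -0.0038]
```

Call:
{"name": "step_arm", "arguments": {"targets": [{"travel": [0.004, 0.03, 0], "angular": [0, 0, -0.04], "gripper": 0.3}, {"travel": [0.011, 0.08, 0], "angular": [0, 0, -0.1], "gripper": 0.3}, {"travel": [0.02, 0.14, 0], "angular": [0, 0, -0.17], "gripper": 0.3}, {"travel": [0.03, 0.2, 0], "angular": [0, 0, -0.24], "gripper": 0.3}, {"travel": [0.038, 0.26, 0], "angular": [0, 0, -0.31], "gripper": 0.3}, {"travel": [0.046, 0.32, 0], "angular": [0, 0, -0.38], "gripper": 0.3}, {"travel": [0.053, 0.37, 0], "angular": [0, 0, -0.43], "gripper": 0.3}, {"travel": [0.057, 0.401, 0], "angular": [0, 0, -0.45], "gripper": 0.3}, {"travel": [0.057, 0.401, 0], "angular": [0, 0, -0.45], "gripper": 0.3}, {"travel": [0.057, 0.401, 0], "angular": [0, 0, -0.45], "gripper": 0.3}]}}

```text
t: 5.35
tool_pos: [0.4898, 0.1063, 0.1488]
tool_rot: [-2.415, -2.008, 0.004]
contact_force: [-0.6, 0.3, -1.2]
opening: 0.0485
grip_force: 41.4
```

```bash
python3 - <<'E'
from h import *
st([.4916,.106,.0305])
d=snap('wrist','w2'); E=np.load('racks.npy')[0]
im=d['img'][:,:,::-1].copy(); c,s=np.cos(E[2]),np.sin(E[2])
def L(x,y,z): return [E[0]+c*x-s*y,E[1]+s*x+c*y,z]
cv2.polylines(im,[proj(d,[L(*q,.023) for q in((.052,.175),(.052,-.175),(-.052,-.175),(-.052,.175))]).round().astype(int)],True,(0,0,255),1)
for y in(.085,0,-.085): cv2.polylines(im,[proj(d,[L(.05,y,.023),L(-.05,y,.023)]).round().astype(int)],False,(0,200,0),1)
cv2.imwrite('pics/w2o.png',im)
E
```

```text
t 5.35 tcp [0.4898 0.1063 0.1488] yaw -10.5 open 0.0485 grip 41.42775893211365 F [-0.6  0.3 -1.2] q [ 0.07 -0.18  1.98 -0.    1.35  0.25]
frac [ 0.003  -0.0005 -0.1971]
```

View pics/w2o.png

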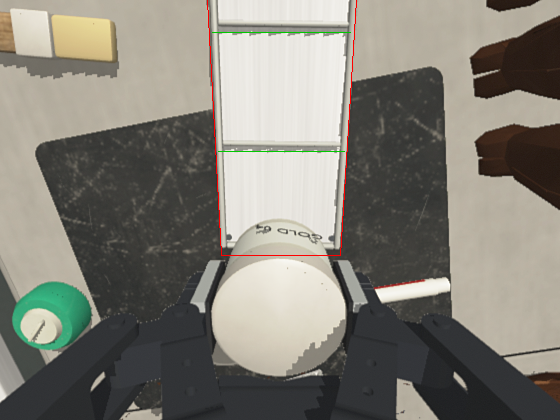

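The held pot hangs straight, with its lid at about (280,317). The rack's ribs appear at rows 30 and 147, about 4 px above the prediction, so the rack is about 2 mm further to +y. I shift the target by 1.5 mm and lower.

Call:
{"name": "step_arm", "arguments": {"targets": [{"travel": [0.0035, 0.002, -0.03], "angular": [0, 0, 0], "gripper": 0.3}, {"travel": [0.0035, 0.002, -0.08], "angular": [0, 0, 0], "gripper": 0.3}, {"travel": [0.0035, 0.002, -0.12], "angular": [0, 0, 0], "gripper": 0.3}, {"travel": [0.0035, 0.002, -0.15], "angular": [0, 0, 0], "gripper": 0.3}, {"travel": [0.0035, 0.002, -0.17], "angular": [0, 0, 0], "gripper": 0.3}, {"travel": [0.0035, 0.002, -0.185], "angular": [0, 0, 0], "gripper": 0.3}, {"travel": [0.0035, 0.002, -0.193], "angular": [0, 0, 0], "gripper": 0.3}, {"travel": [0.0035, 0.002, -0.198], "angular": [0, 0, 0], "gripper": 0.3}, {"travel": [0.0035, 0.002, -0.198], "angular": [0, 0, 0], "gripper": 0.3}, {"travel": [0.0035, 0.002, -0.198], "angular": [0, 0, 0], "gripper": 0.3}]}}

```text
t: 6.4
tool_pos: [0.4934, 0.1076, 0.0321]
tool_rot: [2.416, 2.007, 0.002]
contact_force: [-1.3, 0.1, -1.1]
opening: 0.0493
grip_force: 41.4
```

Call:
{"name": "step_arm", "arguments": {"targets": [{"travel": [0, 0, -0.002], "angular": [0, 0, 0], "gripper": 0.3}, {"travel": [0, 0, -0.004], "angular": [0, 0, 0], "gripper": 0.3}, {"travel": [0, 0, -0.005], "angular": [0, 0, 0], "gripper": 0.3}, {"travel": [0, 0, -0.005], "angular": [0, 0, 0], "gripper": 0.3}]}}

```text
t: 6.8
tool_pos: [0.4929, 0.1077, 0.0288]
tool_rot: [2.417, 2.007, 0.0]
contact_force: [-1.8, 0.8, 2.5]
opening: 0.0489
grip_force: 41.6
```

Contact at 2.5 N, so the pot is down. I release gently and go straight up.

Call:
{"name": "step_arm", "arguments": {"targets": [{"travel": [0, 0, 0], "angular": [0, 0, 0], "gripper": 0.62}, {"travel": [0, 0, 0], "angular": [0, 0, 0], "gripper": 0.68}, {"travel": [0, 0, 0], "angular": [0, 0, 0], "gripper": 0.8}, {"travel": [0, 0, 0], "angular": [0, 0, 0], "gripper": 0.8}, {"travel": [0, 0, 0.05], "angular": [0, 0, 0], "gripper": 0.8}, {"travel": [0, 0, 0.12], "angular": [0, 0, 0], "gripper": 0.9}, {"travel": [0, 0, 0.19], "angular": [0, 0, 0], "gripper": 1}, {"travel": [0, 0, 0.25], "angular": [0, 0, 0], "gripper": 1}, {"travel": [0, 0, 0.25], "angular": [0, 0, 0], "gripper": 1}, {"travel": [0, 0, 0.25], "angular": [0, 0, 0], "gripper": 1}]}}

```text
t: 7.8
tool_pos: [0.4933, 0.1076, 0.1794]
tool_rot: [2.416, 2.006, 0.003]
contact_force: [-0.0, 0.7, -1.0]
opening: 0.0852
grip_force: 0.0
```

```bash
python3 - <<'E'
from h import *
st([.4714,-.2161,.18])
E
```

```text
t 7.8 tcp [0.4933 0.1076 0.1794] yaw -10.6 open 0.0852 grip 0.0 F [-0.   0.7 -1. ] q [ 0.07 -0.2   1.94 -0.    1.4   0.25]
frac [-0.0365 -0.5395  0.001 ]
```

Call:
{"name": "step_arm", "arguments": {"targets": [{"travel": [-0.005, -0.07, 0], "angular": [0, 0, 0.06], "gripper": 1}, {"travel": [-0.01, -0.14, 0], "angular": [0, 0, 0.12], "gripper": 1}, {"travel": [-0.015, -0.21, 0], "angular": [0, 0, 0.18], "gripper": 1}, {"travel": [-0.02, -0.28, 0], "angular": [0, 0, 0.24], "gripper": 1}, {"travel": [-0.025, -0.35, 0], "angular": [0, 0, 0.3], "gripper": 1}, {"travel": [-0.03, -0.42, 0], "angular": [0, 0, 0.36], "gripper": 1}, {"travel": [-0.034, -0.49, 0], "angular": [0, 0, 0.42], "gripper": 1}, {"travel": [-0.0365, -0.5395, 0], "angular": [0, 0, 0.45], "gripper": 1}, {"travel": [-0.0365, -0.5395, 0], "angular": [0, 0, 0.45], "gripper": 1}, {"travel": [-0.0365, -0.5395, 0], "angular": [0, 0, 0.45], "gripper": 1}]}}

```text
t: 8.8
tool_pos: [0.4697, -0.2158, 0.1761]
tool_rot: [-2.026, -2.396, 0.0]
contact_force: [-0.0, 1.2, -1.0]
opening: 0.085
grip_force: 0.0
```

```bash
python3 - <<'E'
from h import *
st([.4714,-.2161,.024])
E
```

```text
t 8.8 tcp [ 0.4697 -0.2158  0.1761] yaw 9.6 open 0.085 grip 0.0 F [-0.   1.2 -1. ] q [-0.57 -0.17  1.92  0.    1.4  -0.74]
frac [ 0.0028 -0.0005 -0.2535]
```

Call:
{"name": "step_arm", "arguments": {"targets": [{"travel": [0.002, -0.0005, -0.06], "angular": [0, 0, 0], "gripper": 1}, {"travel": [0.002, -0.0005, -0.12], "angular": [0, 0, 0], "gripper": 1}, {"travel": [0.002, -0.0005, -0.17], "angular": [0, 0, 0], "gripper": 1}, {"travel": [0.002, -0.0005, -0.21], "angular": [0, 0, 0], "gripper": 1}, {"travel": [0.002, -0.0005, -0.235], "angular": [0, 0, 0], "gripper": 1}, {"travel": [0.002, -0.0005, -0.25], "angular": [0, 0, 0], "gripper": 1}, {"travel": [0.002, -0.0005, -0.253], "angular": [0, 0, 0], "gripper": 1}, {"travel": [0.002, -0.0005, -0.253], "angular": [0, 0, 0], "gripper": 1}, {"travel": [0.002, -0.0005, -0.253], "angular": [0, 0, 0], "gripper": 1}]}}

```text
t: 9.7
tool_pos: [0.4731, -0.2169, 0.028]
tool_rot: [2.024, 2.399, 0.001]
contact_force: [1.1, -0.1, -0.5]
opening: 0.0855
grip_force: 0.0
```

Call:
{"name": "step_arm", "arguments": {"targets": [{"travel": [0, 0, 0], "angular": [0, 0, 0], "gripper": 0.7}, {"travel": [0, 0, 0], "angular": [0, 0, 0], "gripper": 0.6}, {"travel": [0, 0, 0], "angular": [0, 0, 0], "gripper": 0.55}, {"travel": [0, 0, 0], "angular": [0, 0, 0], "gripper": 0.5}, {"travel": [0, 0, 0], "angular": [0, 0, 0], "gripper": 0.3}, {"travel": [0, 0, 0], "angular": [0, 0, 0], "gripper": 0.3}, {"travel": [0, 0, 0], "angular": [0, 0, 0], "gripper": 0.3}, {"travel": [0, 0, 0], "angular": [0, 0, 0], "gripper": 0.3}], "squeeze": 35}}

```text
t: 10.5
tool_pos: [0.4725, -0.2167, 0.0273]
tool_rot: [2.026, 2.4, -0.0]
contact_force: [-1.6, 1.4, 6.3]
opening: 0.0448
grip_force: 36.0
```

Call:
{"name": "step_arm", "arguments": {"targets": [{"travel": [0, 0, 0.02], "angular": [0, 0, 0], "gripper": 0.3}, {"travel": [0, 0, 0.06], "angular": [0, 0, 0], "gripper": 0.3}, {"travel": [0, 0, 0.12], "angular": [0, 0, 0], "gripper": 0.3}, {"travel": [0, 0, 0.17], "angular": [0, 0, 0], "gripper": 0.3}, {"travel": [0, 0, 0.2], "angular": [0, 0, 0], "gripper": 0.3}, {"travel": [0, 0, 0.22], "angular": [0, 0, 0], "gripper": 0.3}, {"travel": [0, 0, 0.22], "angular": [0, 0, 0], "gripper": 0.3}]}}

```text
t: 11.2
tool_pos: [0.4729, -0.2169, 0.1605]
tool_rot: [2.024, 2.398, 0.001]
contact_force: [-0.1, -0.1, -1.5]
opening: 0.0446
grip_force: 36.0
```

```bash
python3 - <<'E'
from h import *
st([.508,.191,.157])
E
```

```text
t 11.2 tcp [ 0.4729 -0.2169  0.1605] yaw 9.7 open 0.0446 grip 35.980789823806845 F [-0.1 -0.1 -1.5] q [-0.57 -0.15  1.93  0.    1.36 -0.74]
frac [ 0.0585  0.6799 -0.0059]
```

Call:
{"name": "step_arm", "arguments": {"targets": [{"travel": [0.003, 0.03, 0], "angular": [0, 0, -0.03], "gripper": 0.3}, {"travel": [0.009, 0.1, 0], "angular": [0, 0, -0.07], "gripper": 0.3}, {"travel": [0.015, 0.17, 0], "angular": [0, 0, -0.12], "gripper": 0.3}, {"travel": [0.022, 0.24, 0], "angular": [0, 0, -0.17], "gripper": 0.3}, {"travel": [0.029, 0.31, 0], "angular": [0, 0, -0.22], "gripper": 0.3}, {"travel": [0.035, 0.38, 0], "angular": [0, 0, -0.27], "gripper": 0.3}, {"travel": [0.041, 0.45, 0], "angular": [0, 0, -0.32], "gripper": 0.3}, {"travel": [0.047, 0.52, 0], "angular": [0, 0, -0.37], "gripper": 0.3}, {"travel": [0.053, 0.59, 0], "angular": [0, 0, -0.41], "gripper": 0.3}, {"travel": [0.057, 0.65, 0], "angular": [0, 0, -0.44], "gripper": 0.3}]}}

```text
t: 12.2
tool_pos: [0.505, 0.1755, 0.1566]
tool_rot: [-2.408, -2.015, 0.004]
contact_force: [0.1, -0.5, -0.5]
opening: 0.0447
grip_force: 36.0
```

Call:
{"name": "step_arm", "arguments": {"targets": [{"travel": [0.0015, 0.03, 0], "angular": [0, 0, -0.01], "gripper": 0.3}, {"travel": [0.0015, 0.03, 0], "angular": [0, 0, -0.01], "gripper": 0.3}, {"travel": [0.0015, 0.03, -0.02], "angular": [0, 0, -0.01], "gripper": 0.3}, {"travel": [0.0015, 0.03, -0.06], "angular": [0, 0, -0.01], "gripper": 0.3}, {"travel": [0.0015, 0.03, -0.1], "angular": [0, 0, -0.01], "gripper": 0.3}, {"travel": [0.0015, 0.03, -0.1], "angular": [0, 0, -0.01], "gripper": 0.3}, {"travel": [0.0015, 0.03, -0.1], "angular": [0, 0, -0.01], "gripper": 0.3}]}}

```text
t: 12.9
tool_pos: [0.5064, 0.1904, 0.0974]
tool_rot: [-2.417, -2.005, 0.004]
contact_force: [1.0, -0.6, -0.3]
opening: 0.0453
grip_force: 36.0
```

```bash
python3 - <<'E'
from h import *
st([.508,.191,.0245]); snap('wrist','w3')
E
```

```text
t 12.9 tcp [0.5064 0.1904 0.0974] yaw -10.7 open 0.0453 grip 35.99855128180934 F [ 1.  -0.6 -0.3] q [ 0.22 -0.02  1.92 -0.    1.24  0.41]
frac [ 0.0027  0.001  -0.1215]
```

View pics/w3.png

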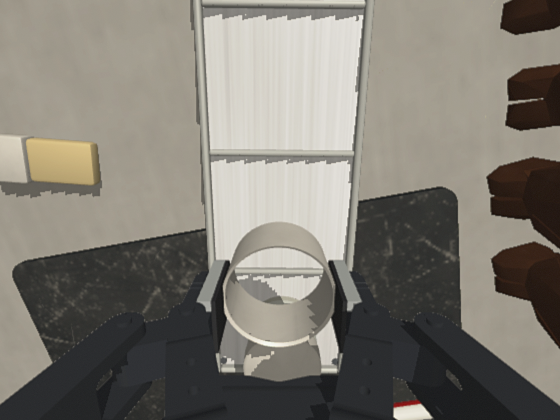

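The ring hangs straight in the fingers at (280,290), between the ribs at rows 154 and 270. I lower it.

Call:
{"name": "step_arm", "arguments": {"targets": [{"travel": [0.0027, 0.001, -0.03], "angular": [0, 0, 0], "gripper": 0.3}, {"travel": [0.0027, 0.001, -0.06], "angular": [0, 0, 0], "gripper": 0.3}, {"travel": [0.0027, 0.001, -0.085], "angular": [0, 0, 0], "gripper": 0.3}, {"travel": [0.0027, 0.001, -0.1], "angular": [0, 0, 0], "gripper": 0.3}, {"travel": [0.0027, 0.001, -0.11], "angular": [0, 0, 0], "gripper": 0.3}, {"travel": [0.0027, 0.001, -0.118], "angular": [0, 0, 0], "gripper": 0.3}, {"travel": [0.0027, 0.001, -0.12], "angular": [0, 0, 0], "gripper": 0.3}, {"travel": [0.0027, 0.001, -0.12], "angular": [0, 0, 0], "gripper": 0.3}]}}

```text
t: 13.75
tool_pos: [0.509, 0.1923, 0.0268]
tool_rot: [2.417, 2.007, 0.001]
contact_force: [-0.3, 0.3, -1.2]
opening: 0.0448
grip_force: 36.0
```

Call:
{"name": "step_arm", "arguments": {"targets": [{"travel": [-0.001, -0.001, -0.002], "angular": [0, 0, 0], "gripper": 0.3}, {"travel": [-0.001, -0.001, -0.003], "angular": [0, 0, 0], "gripper": 0.3}, {"travel": [-0.001, -0.001, -0.004], "angular": [0, 0, 0], "gripper": 0.3}, {"travel": [-0.001, -0.001, -0.004], "angular": [0, 0, 0], "gripper": 0.3}]}}

```text
t: 14.15
tool_pos: [0.5083, 0.1917, 0.0244]
tool_rot: [2.417, 2.007, 0.001]
contact_force: [-0.3, -0.4, 0.0]
opening: 0.045
grip_force: 36.1
```

Call:
{"name": "step_arm", "arguments": {"targets": [{"travel": [0, 0, -0.001], "angular": [0, 0, 0], "gripper": 0.3}, {"travel": [0, 0, -0.0015], "angular": [0, 0, 0], "gripper": 0.3}, {"travel": [0, 0, -0.0015], "angular": [0, 0, 0], "gripper": 0.3}]}}

```text
t: 14.45
tool_pos: [0.5084, 0.1916, 0.0243]
tool_rot: [2.417, 2.007, -0.0]
contact_force: [-3.2, -1.2, 6.3]
opening: 0.0451
grip_force: 36.6
```

Call:
{"name": "step_arm", "arguments": {"targets": [{"travel": [0, 0, 0], "angular": [0, 0, 0], "gripper": 0.58}, {"travel": [0, 0, 0], "angular": [0, 0, 0], "gripper": 0.65}, {"travel": [0, 0, 0], "angular": [0, 0, 0], "gripper": 0.75}, {"travel": [0, 0, 0], "angular": [0, 0, 0], "gripper": 0.75}, {"travel": [0, 0, 0.05], "angular": [0, 0, 0], "gripper": 0.8}, {"travel": [0, 0, 0.12], "angular": [0, 0, 0], "gripper": 0.9}, {"travel": [0, 0, 0.19], "angular": [0, 0, 0], "gripper": 1}, {"travel": [0, 0, 0.25], "angular": [0, 0, 0], "gripper": 1}, {"travel": [0, 0, 0.25], "angular": [0, 0, 0], "gripper": 1}, {"travel": [0, 0, 0.25], "angular": [0, 0, 0], "gripper": 1}]}}

```text
t: 15.45
tool_pos: [0.5087, 0.1917, 0.1743]
tool_rot: [2.416, 2.007, 0.003]
contact_force: [1.1, 0.2, -1.3]
opening: 0.0853
grip_force: 0.0
```

```bash
python3 - <<'E'
from h import *
st([.4877,-.3005,.175])
E
```

```text
t 15.45 tcp [0.5087 0.1917 0.1743] yaw -10.6 open 0.0853 grip 0.0 F [ 1.1  0.2 -1.3] q [ 0.22 -0.1   1.86 -0.    1.38  0.41]
frac [-0.0351 -0.8204  0.0012]
```

Call:
{"name": "step_arm", "arguments": {"targets": [{"travel": [-0.003, -0.08, 0], "angular": [0, 0, 0.05], "gripper": 1}, {"travel": [-0.007, -0.16, 0], "angular": [0, 0, 0.1], "gripper": 1}, {"travel": [-0.01, -0.24, 0], "angular": [0, 0, 0.15], "gripper": 1}, {"travel": [-0.014, -0.32, 0], "angular": [0, 0, 0.2], "gripper": 1}, {"travel": [-0.017, -0.4, 0], "angular": [0, 0, 0.25], "gripper": 1}, {"travel": [-0.02, -0.48, 0], "angular": [0, 0, 0.3], "gripper": 1}, {"travel": [-0.024, -0.56, 0], "angular": [0, 0, 0.35], "gripper": 1}, {"travel": [-0.028, -0.64, 0], "angular": [0, 0, 0.4], "gripper": 1}, {"travel": [-0.031, -0.72, 0], "angular": [0, 0, 0.43], "gripper": 1}, {"travel": [-0.034, -0.79, 0], "angular": [0, 0, 0.45], "gripper": 1}]}}

```text
t: 16.45
tool_pos: [0.4861, -0.2839, 0.1704]
tool_rot: [-2.024, -2.397, 0.0]
contact_force: [1.3, 0.4, 0.3]
opening: 0.0854
grip_force: 0.0
```

Call:
{"name": "step_arm", "arguments": {"targets": [{"travel": [-0.001, -0.03, 0], "angular": [0, 0, 0], "gripper": 1}, {"travel": [-0.001, -0.03, 0], "angular": [0, 0, 0], "gripper": 1}, {"travel": [-0.001, -0.03, -0.03], "angular": [0, 0, 0], "gripper": 1}, {"travel": [-0.001, -0.03, -0.03], "angular": [0, 0, 0], "gripper": 1}, {"travel": [-0.001, -0.03, -0.03], "angular": [0, 0, 0], "gripper": 1}]}}

```text
t: 16.95
tool_pos: [0.4868, -0.2985, 0.154]
tool_rot: [-2.023, -2.4, -0.0]
contact_force: [0.0, 0.2, -0.3]
opening: 0.0858
grip_force: 0.0
```

```bash
python3 - <<'E'
from h import *
st([.4877,-.3005,.028])
d=snap('wrist','w4'); print(proj(d,[.4877,-.3005,.061]), proj(d,[.5008,-.3809,.083]))
E
```

```text
t 16.95 tcp [ 0.4868 -0.2985  0.154 ] yaw 9.8 open 0.0858 grip 0.0 F [ 0.   0.2 -0.3] q [-0.68 -0.01  1.81  0.    1.35 -0.85]
frac [ 0.0015 -0.0033 -0.21  ]
[[278.9054408  217.60517929]] [[277.89542778 329.69492134]]
```

View pics/w4.png

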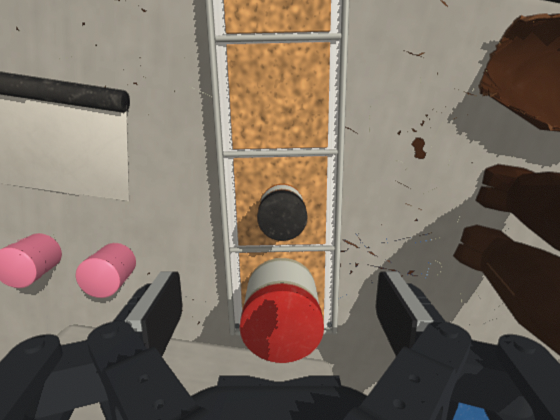

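The small pot's lid is at (282,217), against a prediction of (279,218), and the large pot's lid centre is at about (282,327), against (278,330). So the positions agree to about 3 mm. The pink pots stand off the rack at (30,260) and (105,270). I go down on the small pot.

Call:
{"name": "step_arm", "arguments": {"targets": [{"travel": [0.004, -0.003, -0.05], "angular": [0, 0, 0], "gripper": 1}, {"travel": [0.004, -0.003, -0.1], "angular": [0, 0, 0], "gripper": 1}, {"travel": [0.004, -0.003, -0.15], "angular": [0, 0, 0], "gripper": 1}, {"travel": [0.004, -0.003, -0.18], "angular": [0, 0, 0], "gripper": 1}, {"travel": [0.004, -0.003, -0.2], "angular": [0, 0, 0], "gripper": 1}, {"travel": [0.004, -0.003, -0.207], "angular": [0, 0, 0], "gripper": 1}, {"travel": [0.004, -0.003, -0.207], "angular": [0, 0, 0], "gripper": 1}, {"travel": [0.004, -0.003, -0.207], "angular": [0, 0, 0], "gripper": 1}]}}

```text
t: 17.8
tool_pos: [0.4905, -0.3028, 0.0325]
tool_rot: [2.024, 2.399, 0.0]
contact_force: [1.4, -0.1, 0.3]
opening: 0.0851
grip_force: 0.0
```

Call:
{"name": "step_arm", "arguments": {"targets": [{"travel": [0, 0, 0], "angular": [0, 0, 0], "gripper": 0.7}, {"travel": [0, 0, 0], "angular": [0, 0, 0], "gripper": 0.6}, {"travel": [0, 0, 0], "angular": [0, 0, 0], "gripper": 0.5}, {"travel": [0, 0, 0], "angular": [0, 0, 0], "gripper": 0.42}, {"travel": [0, 0, 0], "angular": [0, 0, 0], "gripper": 0.25}, {"travel": [0, 0, 0], "angular": [0, 0, 0], "gripper": 0.25}, {"travel": [0, 0, 0], "angular": [0, 0, 0], "gripper": 0.25}, {"travel": [0, 0, 0], "angular": [0, 0, 0], "gripper": 0.25}, {"travel": [0, 0, 0], "angular": [0, 0, 0], "gripper": 0.25}], "squeeze": 40}}

```text
t: 18.7
tool_pos: [0.4898, -0.3024, 0.0317]
tool_rot: [2.026, 2.4, -0.0]
contact_force: [-1.9, 1.0, 4.3]
opening: 0.0368
grip_force: 39.5
```

Call:
{"name": "step_arm", "arguments": {"targets": [{"travel": [0, 0, 0.02], "angular": [0, 0, 0], "gripper": 0.25}, {"travel": [0, 0, 0.06], "angular": [0, 0, 0], "gripper": 0.25}, {"travel": [0, 0, 0.12], "angular": [0, 0, 0], "gripper": 0.25}, {"travel": [0, 0, 0.17], "angular": [0, 0, 0], "gripper": 0.25}, {"travel": [0, 0, 0.2], "angular": [0, 0, 0], "gripper": 0.25}, {"travel": [0, 0, 0.22], "angular": [0, 0, 0], "gripper": 0.25}, {"travel": [0, 0, 0.22], "angular": [0, 0, 0], "gripper": 0.25}]}}

```text
t: 19.4
tool_pos: [0.4903, -0.3028, 0.1649]
tool_rot: [2.024, 2.398, 0.0]
contact_force: [0.5, 0.0, -1.3]
opening: 0.0367
grip_force: 40.2
```

```bash
python3 - <<'E'
from h import *
st([.5231,.274,.162])
E
```

```text
t 19.4 tcp [ 0.4903 -0.3028  0.1649] yaw 9.7 open 0.0367 grip 40.21440625190735 F [ 0.5  0.  -1.3] q [-0.68 -0.01  1.79  0.    1.36 -0.85]
frac [ 0.0547  0.9613 -0.0049]
```

Call:
{"name": "step_arm", "arguments": {"targets": [{"travel": [0.002, 0.03, 0], "angular": [0, 0, -0.02], "gripper": 0.25}, {"travel": [0.006, 0.1, 0], "angular": [0, 0, -0.05], "gripper": 0.25}, {"travel": [0.01, 0.17, 0], "angular": [0, 0, -0.08], "gripper": 0.25}, {"travel": [0.014, 0.24, 0], "angular": [0, 0, -0.12], "gripper": 0.25}, {"travel": [0.018, 0.31, 0], "angular": [0, 0, -0.15], "gripper": 0.25}, {"travel": [0.022, 0.38, 0], "angular": [0, 0, -0.18], "gripper": 0.25}, {"travel": [0.026, 0.45, 0], "angular": [0, 0, -0.22], "gripper": 0.25}, {"travel": [0.03, 0.52, 0], "angular": [0, 0, -0.25], "gripper": 0.25}, {"travel": [0.034, 0.59, 0], "angular": [0, 0, -0.28], "gripper": 0.25}, {"travel": [0.038, 0.66, 0], "angular": [0, 0, -0.31], "gripper": 0.25}]}}

```text
t: 20.4
tool_pos: [0.511, 0.0955, 0.161]
tool_rot: [-2.302, -2.135, 0.004]
contact_force: [-0.1, -0.1, -1.5]
opening: 0.0365
grip_force: 40.2
```

Call:
{"name": "step_arm", "arguments": {"targets": [{"travel": [0.004, 0.07, 0], "angular": [0, 0, -0.04], "gripper": 0.25}, {"travel": [0.008, 0.14, 0], "angular": [0, 0, -0.07], "gripper": 0.25}, {"travel": [0.012, 0.21, 0], "angular": [0, 0, -0.1], "gripper": 0.25}, {"travel": [0.015, 0.27, 0], "angular": [0, 0, -0.13], "gripper": 0.25}, {"travel": [0.016, 0.295, 0], "angular": [0, 0, -0.14], "gripper": 0.25}, {"travel": [0.017, 0.301, 0], "angular": [0, 0, -0.14], "gripper": 0.25}, {"travel": [0.017, 0.301, -0.04], "angular": [0, 0, -0.14], "gripper": 0.25}, {"travel": [0.017, 0.301, -0.08], "angular": [0, 0, -0.14], "gripper": 0.25}, {"travel": [0.017, 0.301, -0.1], "angular": [0, 0, -0.14], "gripper": 0.25}, {"travel": [0.017, 0.301, -0.1], "angular": [0, 0, -0.14], "gripper": 0.25}]}}

```text
t: 21.4
tool_pos: [0.5205, 0.2728, 0.0996]
tool_rot: [-2.416, -2.005, 0.01]
contact_force: [-0.7, 0.3, -1.6]
opening: 0.0368
grip_force: 40.3
```

```bash
python3 - <<'E'
from h import *
st([.5231,.274,.029])
E
```

```text
t 21.4 tcp [0.5205 0.2728 0.0996] yaw -10.6 open 0.0368 grip 40.260071754455566 F [-0.7  0.3 -1.6] q [ 0.36  0.09  1.81 -0.    1.26  0.54]
frac [ 0.0043  0.0019 -0.1177]
```

Call:
{"name": "step_arm", "arguments": {"targets": [{"travel": [0.003, 0.001, -0.03], "angular": [0, 0, 0], "gripper": 0.25}, {"travel": [0.003, 0.001, -0.06], "angular": [0, 0, 0], "gripper": 0.25}, {"travel": [0.003, 0.001, -0.085], "angular": [0, 0, 0], "gripper": 0.25}, {"travel": [0.003, 0.001, -0.1], "angular": [0, 0, 0], "gripper": 0.25}, {"travel": [0.003, 0.001, -0.11], "angular": [0, 0, 0], "gripper": 0.25}, {"travel": [0.003, 0.001, -0.116], "angular": [0, 0, 0], "gripper": 0.25}, {"travel": [0.003, 0.001, -0.117], "angular": [0, 0, 0], "gripper": 0.25}, {"travel": [0.003, 0.001, -0.117], "angular": [0, 0, 0], "gripper": 0.25}]}}

```text
t: 22.2
tool_pos: [0.5248, 0.2752, 0.0334]
tool_rot: [2.416, 2.007, 0.001]
contact_force: [-0.2, -0.6, -1.6]
opening: 0.0366
grip_force: 40.3
```

Call:
{"name": "step_arm", "arguments": {"targets": [{"travel": [-0.002, -0.002, -0.003], "angular": [0, 0, 0], "gripper": 0.25}, {"travel": [-0.002, -0.002, -0.006], "angular": [0, 0, 0], "gripper": 0.25}, {"travel": [-0.002, -0.002, -0.008], "angular": [0, 0, 0], "gripper": 0.25}, {"travel": [-0.002, -0.002, -0.008], "angular": [0, 0, 0], "gripper": 0.25}]}}

```text
t: 22.6
tool_pos: [0.5233, 0.2739, 0.0287]
tool_rot: [-2.417, -2.007, 0.0]
contact_force: [-1.0, -0.3, 3.1]
opening: 0.0367
grip_force: 40.6
```

Contact. I release and go up.

Call:
{"name": "step_arm", "arguments": {"targets": [{"travel": [0, 0, 0], "angular": [0, 0, 0], "gripper": 0.5}, {"travel": [0, 0, 0], "angular": [0, 0, 0], "gripper": 0.58}, {"travel": [0, 0, 0], "angular": [0, 0, 0], "gripper": 0.7}, {"travel": [0, 0, 0], "angular": [0, 0, 0], "gripper": 0.7}, {"travel": [0, 0, 0.05], "angular": [0, 0, 0], "gripper": 0.75}, {"travel": [0, 0, 0.12], "angular": [0, 0, 0], "gripper": 0.9}, {"travel": [0, 0, 0.19], "angular": [0, 0, 0], "gripper": 1}, {"travel": [0, 0, 0.25], "angular": [0, 0, 0], "gripper": 1}, {"travel": [0, 0, 0.26], "angular": [0, 0, 0], "gripper": 1}, {"travel": [0, 0, 0.26], "angular": [0, 0, 0], "gripper": 1}]}}

```text
t: 23.6
tool_pos: [0.5242, 0.2742, 0.1861]
tool_rot: [2.416, 2.007, 0.006]
contact_force: [-0.5, -0.0, -1.0]
opening: 0.0852
grip_force: 0.0
```

```bash
python3 - <<'E'
from h import *
st([.502,-.380,.18])
E
```

```text
t 23.6 tcp [0.5242 0.2742 0.1861] yaw -10.6 open 0.0852 grip 0.0 F [-0.5 -0.  -1. ] q [0.36 0.   1.74 0.   1.39 0.54]
frac [-0.0369 -1.0903 -0.0101]
```

Call:
{"name": "step_arm", "arguments": {"targets": [{"travel": [-0.003, -0.08, 0], "angular": [0, 0, 0.03], "gripper": 1}, {"travel": [-0.005, -0.16, 0], "angular": [0, 0, 0.06], "gripper": 1}, {"travel": [-0.008, -0.24, 0], "angular": [0, 0, 0.1], "gripper": 1}, {"travel": [-0.011, -0.32, 0], "angular": [0, 0, 0.13], "gripper": 1}, {"travel": [-0.014, -0.4, 0], "angular": [0, 0, 0.17], "gripper": 1}, {"travel": [-0.016, -0.48, 0], "angular": [0, 0, 0.2], "gripper": 1}, {"travel": [-0.019, -0.56, 0], "angular": [0, 0, 0.23], "gripper": 1}, {"travel": [-0.022, -0.64, 0], "angular": [0, 0, 0.27], "gripper": 1}, {"travel": [-0.025, -0.72, 0], "angular": [0, 0, 0.3], "gripper": 1}, {"travel": [-0.027, -0.8, 0], "angular": [0, 0, 0.33], "gripper": 1}]}}

```text
t: 24.6
tool_pos: [0.5053, -0.2075, 0.1812]
tool_rot: [-2.133, -2.3, 0.001]
contact_force: [0.7, 0.8, 0.3]
opening: 0.0851
grip_force: 0.0
```

Call:
{"name": "step_arm", "arguments": {"targets": [{"travel": [-0.002, -0.07, 0], "angular": [0, 0, 0.03], "gripper": 1}, {"travel": [-0.005, -0.14, 0], "angular": [0, 0, 0.06], "gripper": 1}, {"travel": [-0.007, -0.21, 0], "angular": [0, 0, 0.09], "gripper": 1}, {"travel": [-0.009, -0.26, 0], "angular": [0, 0, 0.11], "gripper": 1}, {"travel": [-0.01, -0.29, 0], "angular": [0, 0, 0.12], "gripper": 1}, {"travel": [-0.01, -0.29, 0], "angular": [0, 0, 0.12], "gripper": 1}, {"travel": [-0.01, -0.29, 0], "angular": [0, 0, 0.12], "gripper": 1}]}}

```text
t: 25.3
tool_pos: [0.5006, -0.3791, 0.1825]
tool_rot: [-2.024, -2.399, -0.001]
contact_force: [-1.0, 0.0, 1.3]
opening: 0.0853
grip_force: 0.0
```

```bash
python3 - <<'E'
from h import *
st([.502,-.380,.05])
d=snap('wrist','w5'); im=d['img'][:,:,::-1].copy(); th=np.linspace(0,6.28,40)
cv2.polylines(im,[proj(d,np.c_[.5008+.032*np.cos(th),-.3809+.032*np.sin(th),.083+0*th]).round().astype(int)],True,(255,0,0),1)
cv2.imwrite('pics/w5o.png',im)
E
```

```text
t 25.3 tcp [ 0.5006 -0.3791  0.1825] yaw 9.7 open 0.0853 grip 0.0 F [-1.   0.   1.3] q [-0.77  0.1   1.65  0.    1.4  -0.94]
frac [ 0.0023 -0.0014 -0.2208]
```

View pics/w5o.png

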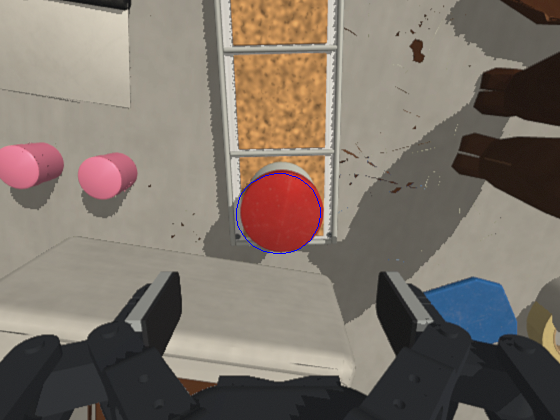

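The lid is at (281,211) and the predicted circle fits it. The cooker's near edge runs from (75,237) to (340,285), so I check the gripper body's clearance to it before descending.

```bash
python3 - <<'E'
from h import *
a=load('top0'); w=load('w5')
def P(d): return K(d)@np.c_[cv2.Rodrigues(np.array(d['rvec'],float))[0],np.array(d['tvec'],float).ravel()]
for ua,uw in (((447,129),(340,285)),((436,231),(75,238))):
    X=cv2.triangulatePoints(P(a),P(w),np.array(ua,float),np.array(uw,float)).ravel();X=X[:3]/X[3]
    print(X.round(3),proj(a,X).round(0),proj(w,X).round(0))
for z in(.08,.1,.12,.14):print(z,ray(w,(340,285),z).round(3),ray(w,(75,238),z).round(3),ray(a,(447,129),z).round(3))
E
```

```text
[ 0.637 -0.56  -0.167] [[447. 129.]] [[342. 284.]]
[ 0.31  -0.464  0.016] [[436. 231.]] [[ 76. 242.]]
0.08 [ 0.562 -0.433  0.08 ] [ 0.347 -0.428  0.08 ] [ 0.593 -0.484  0.08 ]
0.1 [ 0.556 -0.423  0.1  ] [ 0.358 -0.418  0.1  ] [ 0.589 -0.478  0.1  ]
0.12 [ 0.55  -0.412  0.12 ] [ 0.37  -0.408  0.12 ] [ 0.586 -0.472  0.12 ]
0.14 [ 0.544 -0.402  0.14 ] [ 0.381 -0.398  0.14 ] [ 0.582 -0.466  0.14 ]
```

The rim is at y ≈ -0.47 and the gripper body reaches only to about -0.42, so it clears. I descend to the lid at TCP z ≈ 0.05.

Call:
{"name": "step_arm", "arguments": {"targets": [{"travel": [0.003, -0.002, -0.04], "angular": [0, 0, 0], "gripper": 1}, {"travel": [0.003, -0.002, -0.08], "angular": [0, 0, 0], "gripper": 1}, {"travel": [0.003, -0.002, -0.12], "angular": [0, 0, 0], "gripper": 1}, {"travel": [0.003, -0.002, -0.16], "angular": [0, 0, 0], "gripper": 1}, {"travel": [0.003, -0.002, -0.19], "angular": [0, 0, 0], "gripper": 1}, {"travel": [0.003, -0.002, -0.21], "angular": [0, 0, 0], "gripper": 1}, {"travel": [0.003, -0.002, -0.22], "angular": [0, 0, 0], "gripper": 1}, {"travel": [0.003, -0.002, -0.22], "angular": [0, 0, 0], "gripper": 1}, {"travel": [0.003, -0.002, -0.22], "angular": [0, 0, 0], "gripper": 1}]}}

```text
t: 26.25
tool_pos: [0.5034, -0.3819, 0.0531]
tool_rot: [2.025, 2.4, -0.0]
contact_force: [0.6, 0.1, -0.6]
opening: 0.0856
grip_force: 0.0
```

Call:
{"name": "step_arm", "arguments": {"targets": [{"travel": [0, 0, 0], "angular": [0, 0, 0], "gripper": 0.85}, {"travel": [0, 0, 0], "angular": [0, 0, 0], "gripper": 0.78}, {"travel": [0, 0, 0], "angular": [0, 0, 0], "gripper": 0.72}, {"travel": [0, 0, 0], "angular": [0, 0, 0], "gripper": 0.6}, {"travel": [0, 0, 0], "angular": [0, 0, 0], "gripper": 0.5}, {"travel": [0, 0, 0], "angular": [0, 0, 0], "gripper": 0.5}, {"travel": [0, 0, 0], "angular": [0, 0, 0], "gripper": 0.5}, {"travel": [0, 0, 0], "angular": [0, 0, 0], "gripper": 0.5}], "squeeze": 40}}

```text
t: 27.05
tool_pos: [0.5034, -0.3822, 0.0534]
tool_rot: [2.025, 2.399, -0.0]
contact_force: [0.6, -0.0, 5.6]
opening: 0.0632
grip_force: 44.2
```

Call:
{"name": "step_arm", "arguments": {"targets": [{"travel": [0, 0, 0.02], "angular": [0, 0, 0], "gripper": 0.5}, {"travel": [0, 0, 0.06], "angular": [0, 0, 0], "gripper": 0.5}, {"travel": [0, 0, 0.12], "angular": [0, 0, 0], "gripper": 0.5}, {"travel": [0, 0, 0.18], "angular": [0, 0, 0], "gripper": 0.5}, {"travel": [0, 0, 0.22], "angular": [0, 0, 0], "gripper": 0.5}, {"travel": [0, 0, 0.23], "angular": [0, 0, 0], "gripper": 0.5}, {"travel": [0, 0, 0.23], "angular": [0, 0, 0], "gripper": 0.5}]}}

```text
t: 27.75
tool_pos: [0.503, -0.3816, 0.1909]
tool_rot: [2.025, 2.4, -0.0]
contact_force: [0.5, 0.9, -0.7]
opening: 0.0624
grip_force: 43.9
```

```bash
python3 - <<'E'
from h import *
st([.5387,.359,.19])
E
```

```text
t 27.75 tcp [ 0.503  -0.3816  0.1909] yaw 9.7 open 0.0624 grip 43.915953040122986 F [ 0.5  0.9 -0.7] q [-0.77  0.09  1.64  0.    1.41 -0.94]
frac [ 0.0595  1.2343 -0.0015]
```

Call:
{"name": "step_arm", "arguments": {"targets": [{"travel": [0.001, 0.03, 0], "angular": [0, 0, -0.01], "gripper": 0.5}, {"travel": [0.005, 0.1, 0], "angular": [0, 0, -0.04], "gripper": 0.5}, {"travel": [0.008, 0.17, 0], "angular": [0, 0, -0.06], "gripper": 0.5}, {"travel": [0.012, 0.24, 0], "angular": [0, 0, -0.09], "gripper": 0.5}, {"travel": [0.015, 0.31, 0], "angular": [0, 0, -0.11], "gripper": 0.5}, {"travel": [0.018, 0.38, 0], "angular": [0, 0, -0.14], "gripper": 0.5}, {"travel": [0.022, 0.45, 0], "angular": [0, 0, -0.16], "gripper": 0.5}, {"travel": [0.025, 0.52, 0], "angular": [0, 0, -0.19], "gripper": 0.5}, {"travel": [0.028, 0.59, 0], "angular": [0, 0, -0.21], "gripper": 0.5}, {"travel": [0.032, 0.66, 0], "angular": [0, 0, -0.24], "gripper": 0.5}]}}

```text
t: 28.75
tool_pos: [0.5198, 0.0172, 0.1873]
tool_rot: [-2.241, -2.196, 0.004]
contact_force: [0.7, 0.3, -0.2]
opening: 0.0625
grip_force: 43.9
```

Call:
{"name": "step_arm", "arguments": {"targets": [{"travel": [0.003, 0.07, 0], "angular": [0, 0, -0.03], "gripper": 0.5}, {"travel": [0.007, 0.14, 0], "angular": [0, 0, -0.05], "gripper": 0.5}, {"travel": [0.01, 0.21, 0], "angular": [0, 0, -0.08], "gripper": 0.5}, {"travel": [0.014, 0.28, 0], "angular": [0, 0, -0.1], "gripper": 0.5}, {"travel": [0.017, 0.35, 0], "angular": [0, 0, -0.13], "gripper": 0.5}, {"travel": [0.02, 0.42, 0], "angular": [0, 0, -0.15], "gripper": 0.5}, {"travel": [0.023, 0.49, 0], "angular": [0, 0, -0.18], "gripper": 0.5}, {"travel": [0.026, 0.55, 0], "angular": [0, 0, -0.2], "gripper": 0.5}, {"travel": [0.0275, 0.574, 0], "angular": [0, 0, -0.21], "gripper": 0.5}, {"travel": [0.0275, 0.574, 0], "angular": [0, 0, -0.21], "gripper": 0.5}]}}

```text
t: 29.75
tool_pos: [0.5366, 0.3603, 0.1875]
tool_rot: [-2.413, -2.01, 0.006]
contact_force: [0.1, -0.4, -0.2]
opening: 0.0624
grip_force: 43.9
```

```bash
python3 - <<'E'
from h import *
st([.5387,.359,.0515])
snap('wrist','w6')
E
```

```text
t 29.75 tcp [0.5366 0.3603 0.1875] yaw -10.4 open 0.0624 grip 43.9031982421875 F [ 0.1 -0.4 -0.2] q [0.48 0.13 1.6  0.   1.41 0.66]
frac [ 0.0036 -0.0021 -0.2267]
```

View pics/w6.png

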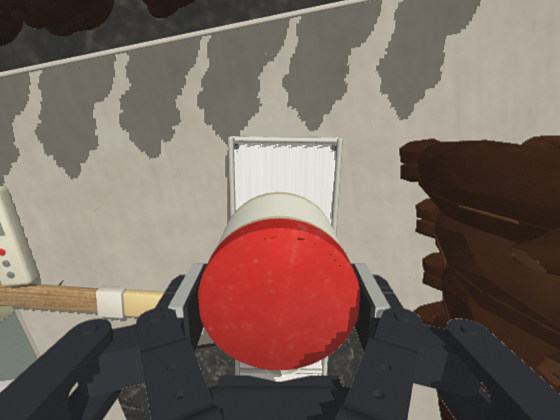

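The large pot hangs straight, with its lid at (280,295), over the leftmost seat whose far end is at row 140. The dark figures start at column 400, about 40 mm clear of the fingers. I lower carefully.

Call:
{"name": "step_arm", "arguments": {"targets": [{"travel": [0.0025, -0.002, -0.03], "angular": [0, 0, 0], "gripper": 0.5}, {"travel": [0.0025, -0.002, -0.06], "angular": [0, 0, 0], "gripper": 0.5}, {"travel": [0.0025, -0.002, -0.09], "angular": [0, 0, 0], "gripper": 0.5}, {"travel": [0.0025, -0.002, -0.12], "angular": [0, 0, 0], "gripper": 0.5}, {"travel": [0.0025, -0.002, -0.15], "angular": [0, 0, 0], "gripper": 0.5}, {"travel": [0.0025, -0.002, -0.17], "angular": [0, 0, 0], "gripper": 0.5}, {"travel": [0.0025, -0.002, -0.19], "angular": [0, 0, 0], "gripper": 0.5}, {"travel": [0.0025, -0.002, -0.2], "angular": [0, 0, 0], "gripper": 0.5}, {"travel": [0.0025, -0.002, -0.205], "angular": [0, 0, 0], "gripper": 0.5}, {"travel": [0.0025, -0.002, -0.205], "angular": [0, 0, 0], "gripper": 0.5}]}}

```text
t: 30.8
tool_pos: [0.5401, 0.3579, 0.0671]
tool_rot: [2.417, 2.007, 0.0]
contact_force: [0.3, 0.5, -0.8]
opening: 0.0627
grip_force: 43.9
```

Call:
{"name": "step_arm", "arguments": {"targets": [{"travel": [-0.001, 0.002, -0.008], "angular": [0, 0, 0], "gripper": 0.5}, {"travel": [-0.001, 0.002, -0.015], "angular": [0, 0, 0], "gripper": 0.5}, {"travel": [-0.001, 0.002, -0.02], "angular": [0, 0, 0], "gripper": 0.5}, {"travel": [-0.001, 0.002, -0.024], "angular": [0, 0, 0], "gripper": 0.5}, {"travel": [-0.001, 0.002, -0.026], "angular": [0, 0, 0], "gripper": 0.5}, {"travel": [-0.001, 0.002, -0.026], "angular": [0, 0, 0], "gripper": 0.5}]}}

```text
t: 31.4
tool_pos: [0.5392, 0.3589, 0.0512]
tool_rot: [-2.417, -2.007, 0.001]
contact_force: [-0.3, -0.7, -2.0]
opening: 0.0627
grip_force: 43.9
```

Call:
{"name": "step_arm", "arguments": {"targets": [{"travel": [0, 0, -0.0015], "angular": [0, 0, 0], "gripper": 0.5}, {"travel": [0, 0, -0.0025], "angular": [0, 0, 0], "gripper": 0.5}, {"travel": [0, 0, -0.0025], "angular": [0, 0, 0], "gripper": 0.5}]}}

```text
t: 31.7
tool_pos: [0.5396, 0.3592, 0.0505]
tool_rot: [2.417, 2.007, 0.001]
contact_force: [-1.2, -0.3, 0.7]
opening: 0.0627
grip_force: 44.1
```

Call:
{"name": "step_arm", "arguments": {"targets": [{"travel": [0, 0, -0.001], "angular": [0, 0, 0], "gripper": 0.5}, {"travel": [0, 0, -0.001], "angular": [0, 0, 0], "gripper": 0.79}, {"travel": [0, 0, -0.001], "angular": [0, 0, 0], "gripper": 0.85}, {"travel": [0, 0, -0.001], "angular": [0, 0, 0], "gripper": 1}, {"travel": [0, 0, -0.001], "angular": [0, 0, 0], "gripper": 1}, {"travel": [0, 0, 0.03], "angular": [0, 0, 0], "gripper": 1}, {"travel": [0, 0, 0.1], "angular": [0, 0, 0], "gripper": 1}, {"travel": [0, 0, 0.17], "angular": [0, 0, 0], "gripper": 1}, {"travel": [0, 0, 0.24], "angular": [0, 0, 0], "gripper": 1}, {"travel": [0, 0, 0.27], "angular": [0, 0, 0], "gripper": 1}]}}

```text
t: 32.7
tool_pos: [0.5413, 0.36, 0.2177]
tool_rot: [2.415, 2.006, 0.012]
contact_force: [0.1, 0.2, 1.3]
opening: 0.0855
grip_force: 0.0
```

Call:
{"name": "step_arm", "arguments": {"targets": [{"travel": [-0.01, -0.08, 0], "angular": [0, 0, 0], "gripper": 1}, {"travel": [-0.02, -0.16, 0], "angular": [0, 0, 0], "gripper": 1}, {"travel": [-0.03, -0.24, 0], "angular": [0, 0, 0], "gripper": 1}, {"travel": [-0.04, -0.32, 0], "angular": [0, 0, 0], "gripper": 1}, {"travel": [-0.05, -0.4, 0], "angular": [0, 0, 0], "gripper": 1}, {"travel": [-0.06, -0.48, 0], "angular": [0, 0, 0], "gripper": 1}, {"travel": [-0.07, -0.56, 0], "angular": [0, 0, 0], "gripper": 1}, {"travel": [-0.08, -0.64, 0], "angular": [0, 0, 0], "gripper": 1}, {"travel": [-0.09, -0.72, 0], "angular": [0, 0, 0], "gripper": 1}, {"travel": [-0.1, -0.8, 0], "angular": [0, 0, 0], "gripper": 1}]}}

```text
t: 33.7
tool_pos: [0.4783, -0.1227, 0.2109]
tool_rot: [-2.416, -2.007, 0.001]
contact_force: [1.3, 0.2, -1.0]
opening: 0.0852
grip_force: 0.0
```

```bash
python3 - <<'E'
from h import *
d=snap('top','top1'); st(); E=np.load('racks.npy')[0]
crop('top1',128,130,132,66,6,'cE1'); im=cv2.imread('pics/cE1.png'); c,s=np.cos(E[2]),np.sin(E[2]); th=np.linspace(0,6.28,40)
for y,r,h in((.1275,.032,.08),(.0425,.019,.058),(-.0425,.023,.048),(-.1275,.025,.068)):
    ctr=np.array([E[0]-s*y,E[1]+c*y])
    q=(proj(d,np.c_[ctr[0]+r*np.cos(th),ctr[1]+r*np.sin(th),h+0*th])-[128,130]+.5)*6-.5
    cv2.polylines(im,[q.round().astype(int)],True,(255,0,0),1)
cv2.imwrite('pics/cE1.png',im)
E
```

```text
t 33.75 tcp [ 0.4775 -0.129   0.211 ] yaw -10.9 open 0.0856 grip 0.0 F [-1.  -4.1 -0.1] q [-0.41 -0.25  1.93 -0.01  1.46 -0.22]
```

View pics/cE1.png

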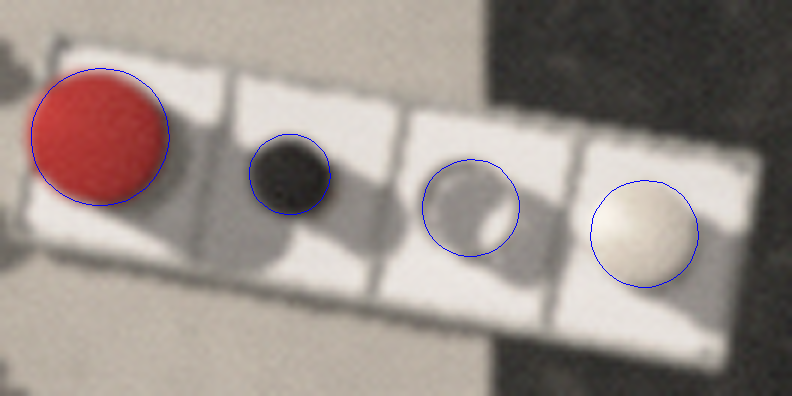

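All four stand upright within about 2 mm of their predicted seat centres: red (100,137), black (290,174), ring (470,208) and white (644,234). That is the reversed order. Handing in.

```bash
python3 -c "
from h import *
print(ctrl.finish_job())"
```

```text
the job is handed in; nothing more can be done
None
```

All four things now stand upright and released in the formerly empty rack in reverse order (left to right: large pot, small pot, ring cutter, middle pot), each within about 2 mm of its seat centre in the final top picture; the job is handed in at about 34 s, and no verdict came back.

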